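Dial the laboratory balance to rest at zero

TASK

Weigh the sample jar that stands on the balance: turn only the dial until the red pointer comes to the centre, keep it inside the green zone for at least five seconds without the beam banging into its stops, then let go of the dial with the pointer at rest in the green zone. Do not touch the beam, pans or pointer, and leave the bowl and bottles where they stand.

Things in the scene. Friction and masses are not known exactly. Their poses are not given: they have to be found in the camera images.
- balance: grey dial balance fixed to the bench: case 340 (y) x 150 (x) x 66 mm high; apron in front 150 mm wide, 52 high, reaching 190 mm from the origin, carries the dial. Origin on the bench under the beam's pivot; x points away from the dial (dial side faces the robot), y along the beam to the left pan, z up. Pans' centres 110 mm either side of the middle; pointer and scale 236 mm high.
- tilt (a joint): tilt of the beam, rad. 0.15 = level, red pointer on the middle of the scale; 0 = resting on the left stop (left pan, with the jar, fully down), as at the start; 0.30 = on the right stop. Growing: right pan (-y side) goes down, pointer moves to -y. Green zone: 0.10 to 0.20.
- dial (a joint): angle of the dial, rad, positive clockwise from above, 0 at the start, range -0.2 to 1.5, stays where left (friction 0.04 N m). It moves a 30 g rider along the beam 15.5 mm per rad, to the right pan for positive: 0.00456 N m on the beam per rad, i.e. 0.81 rad/s2 of tilt acceleration per rad away from the balance point, which lies unknown between 0.25 and 1.15 (depends on the jar's mass).
- dial_grip (a point): where to put the TCP to grip the dial: on its vertical axis, 86 mm above the bench. The grip is a black upright bar on the black 78 mm disc: 58 mm long along this point's x, 14 mm thick along its y, 62 to 92 mm above the bench, white line on its top towards -x. Turns with the dial; at dial 0.5 its axes are the balance's, at 0 turned 0.5 rad anticlockwise. Grip from above, fingers closing along y.
- pointer_tip (a point): top of the red pointer head (5 mm wide along y), 134 mm above the pivot; moves along the balance's y by 134 mm per rad of tilt, to -y as tilt grows, 20 mm either way between the stops.
- zero_mark (a point): fixed: top edge of the white upright scale plate at the middle of its green zone (13.4 mm wide), 216 mm above the bench, 22 mm from the pivot towards the robot. The pointer head passes just above this edge. Black marks outside the green stand 13.5, 20 and 27 mm from the middle.
- beam: aluminium beam 236 mm long with red pointer, brass rider (right) and counterpoise (left), two 96 mm steel pans 135 mm above the bench, jar, brass weights. Origin at the pivot, 100 mm up, y to the left pan. Inertia with loads 0.0056 kg m2; damping 0.0003 N m s/rad, hardly any; weakly self-centring, 0.0021 N m/rad nominal (true 0.5 to 1.5 times): free swing 8 to 15 s. Not to be touched.
- sample: amber sample jar with white cap, 42 mm diameter, 62 mm high, about 60 g (true mass hidden), on the left pan; origin at the centre of its underside.
- bowl: bystander: white porcelain bowl, 110 mm across, 50 mm high; origin at the centre of its underside.
- dropper: bystander: amber dropper bottle with black bulb, 44 mm diameter, 119 mm high; origin at the centre of its underside.
- reagent: bystander: red-brown reagent bottle, 48 mm diameter, 105 mm high; origin at the centre of its underside.

How it is judged (in metres and radians):
On the way:
1. the pointer stays inside the green zone for 5 s (value of joint tilt between 0.1 and 0.2 rad), for 5 s.
At the end, for the whole second after the job is handed in: the pointer is inside the green zone (tilt within 0.05 rad of level) and practically at rest (under 0.05 rad/s) with the dial let go; bowl and bottles are within 30 mm of where they stood (all of step 1 and velocity of joint tilt between -0.05 and 0.05 rad/s and distance of each of bowl, dropper, reagent from where it was at the start of the episode below 0.03 m); the robot touches nothing.
It fails at once if the beam, a pan, the pointer or what stands on the pans is touched by the robot (over 0.3 N) (contact force between any of the fingers, the arm and beam above 0.3 N).
It fails at once if the beam bangs into a stop (arrives there faster than 0.25 rad/s) ((value of joint tilt above 0.29 rad and velocity of joint tilt above 0.25 rad/s) or (value of joint tilt below 0.01 rad and velocity of joint tilt below -0.25 rad/s)).
It fails at once if the bowl or a bottle is pushed away or knocked over (distance of any of bowl, dropper, reagent from where it was at the start of the episode above 0.04 m or angle between any of dropper, reagent's own z axis and vertical above 0.5 rad).
It also fails if it takes over 61 s, if anything falls off the work surface, if the arm or the gripper's body presses on something with over 40 N, if the wrist force passes 120 N, or if a joint passes its speed limit or range.

ROBOT

A 6-joint arm with a two-finger parallel gripper is mounted at the origin on the work surface. World frame = base frame: x ahead of the robot, y to its left, z up, the work surface at z = 0. Lengths are in mm, angles in rad, forces in N, time in s.
With the tool pointing down it reaches from about 400 to 925 mm from the base axis. Payload 12.5 kg.
Tool frame: the origin (TCP) lies between the finger pads, 19 mm behind the fingertips; this is the grasp point; z points along the fingers, y is the line along which they close (so a half turn about z gives the same grasp; the last joint's range is limited). The gripper opens to 95 mm and grips with 3 to 60 N. Pads are 20 mm wide; open, the fingers measure 119 mm over their backs; the gripper's body (75 mm by 180 mm) begins 59 mm behind the grasp point.
Start: joints at [1.137, 0.491, 1.559, -0, 1.092, -0.106], TCP at [201.209, 591.743, 233.461] pointing down, gripper open.
Joint ranges: [-3.1, 3.1], [-0.84, 2.19], [0.05, 2.79], [-1.13, 4.28], [0.06, 2.93], [-2.69, 2.69]. Speed limits (rad/s): [2.22, 2.22, 2.79, 3.14, 3.14, 3.14].

INTERFACE

Orientations are given as [roll, pitch, yaw] about the fixed x, y, z axes, in that order (R = Rz(yaw) Ry(pitch) Rx(roll)).
In Python, from cell import env gives the robot as it stands.
- The arm moves only by the tool carry_out, never from a script. Its argument "series" is a list of rows, each a list of 4 numbers: the shift along the world's x, y, z normalised to -1 to 1, where 1 is 5 cm, then the turn about the world's z normalised to -1 to 1, where 1 is 6 degrees. In form: [[x, y, z, turn], ...]. A call has exactly 5 rows; each row shifts and turns the commanded pose from where the row before left it; what a row does not reach is not made up. A row lasts 1/10 s, in which the tool goes at most 50 mm and 8.59 degrees, less where a joint would pass 70% of its speed; a pose out of reach is approached as far as the arm can. A call with a number of a shift or a turn outside -1 to 1 is refused whole. A call with a gripper value outside its range is refused whole. "fingers" is the closure, from -1 (fully open) to 1 (shut), set as the call begins (left out, the last holds). The fingers move at their own pace and stop on an object; the grip force is fixed at half the most. Time passes only in rows, so rows that do not move let the fingers close, or fill a call up. It gives the time, the measured TCP pose, the force, the opening and the grip force at its end, in the units of the state.
- env.state(): the state, without advancing time (a new reading comes with each control period).
- env.read_camera(name): name is "scene" or "top" or "wrist"; returns the picture (420x560x3 uint8, red, green, blue); there is no depth.
- env.calibration(name): a dict with "K" (3x3 intrinsics, pixels), "pose" (4x4, takes a point from camera to world coordinates). Camera axes: x right, y down, z forward; pixel columns grow to the right and rows downward; lengths in mm; the calibration is good to about 2 mm. A picture is of the moment at which its call begins: read the wrist's pose just before it. calibration takes no time and is no camera call; for the wrist camera it gives the pose at the moment of the call.
- env.job_done(): hands the job in; it is judged then, once.
Trained networks look in the newest picture that a camera, given by its name, has taken for a name from the list of things; names that differ only in an ending like _2 or _b are one class to them, and where a whole thing is asked for, a point or a joint stands for the part that bears it (a point fixed in the world has none). Each returns a list of dicts, best first, with "conf" (0 to 1); they miss things now and then, are a little off and sometimes report something else, mostly with a low value. They report only what shows in the picture. A call takes as long as a camera call.
- env.look_for(camera, label): "position" ([row, column] as shares, 0 to 1, of the picture: columns of its width, rows of its height, amid what is visible of it).
The state is a dict: "t": time; "joints": joint angles; "qvel": joint speeds; "tau": joint torques, N m; "eef_pos": TCP position; "tcp_rot": TCP orientation; "ft_force": force on the tool from outside, world axes, zero at the start; "moment": the same for the moment, N m; "opening": opening from 0.0 (shut) to 1.0 (fully open); "grip_force": force on a finger pad.
Only numpy, scipy, OpenCV 4.12 (cv2) and the standard library are available. Lean on these libraries where they do the work, as an engineer would, in place of code of your own. Each camera call takes 0.05 s, during which the arm holds its last target. There are 200 camera calls.

## Working session

There is one attempt and no reset: what is moved stays moved. The work goes in short steps, Python scripts to look and compute and a tool call to move; the robot and the scene stay as the last step left them, time stands still between calls to the robot, and variables do not carry over. Pictures are saved under pics/ and viewed, at most 10 in all, crops included, and the job is handed in when it is done.

Besides the shell and the picture viewer there is one more tool, called after ">>>" as name(argument=value, ...) on one line, values as JSON. carry_out: Moves the arm, as the interface text tells. Its arguments: {"type":"object","properties":{"series":{"type":"array","items":{"type":"array","items":{"type":"number","minimum":-1,"maximum":1}}},"fingers":{"type":"number"}},"required":["series"]}

```bash
mkdir -p pics; ls
python3 - <<'E'
from cell import env
import cv2,numpy as np
s=env.state();print(s['t'],s['eef_pos'],s['tcp_rot'],s['opening'])
ims=[]
for c in ("scene","top"):
    im=env.read_camera(c);cv2.imwrite(f'pics/{c}0.png',im[:,:,::-1])
    k=env.calibration(c);print(c,np.round(k['K'],1).tolist(),np.round(k['pose'],3).tolist())
    for l in("balance","dial_grip","pointer_tip","zero_mark","sample","bowl","dropper","reagent","beam"):
        r=env.look_for(c,l)
        print(l,[(np.round(np.array(d['position'])*[420,560],1).tolist(),round(d['conf'],2)) for d in r[:2]])
E
```

```text
pics
0.0 [201.10400941 591.53557826 232.85215181] [-3.14048780e+00 -9.29318788e-05  2.81381029e+00] 1.0009886232284144
scene [[384.8, 0.0, 280.8], [0.0, 384.8, 206.2], [0.0, 0.0, 1.0]] [[0.475, 0.757, -0.449, 998.879], [0.88, -0.407, 0.245, -329.024], [0.003, -0.511, -0.859, 1076.065], [0.0, 0.0, 0.0, 1.0]]
balance [([245.7, 283.3], 0.87), ([144.6, 360.2], 0.48)]
dial_grip [([217.8, 266.9], 0.89)]
pointer_tip [([247.9, 290.4], 0.67), ([247.7, 284.2], 0.62)]
zero_mark [([243.0, 286.0], 0.87), ([220.9, 266.8], 0.29)]
sample [([216.8, 323.8], 0.8)]
bowl [([289.8, 143.9], 0.59)]
dropper [([232.7, 186.8], 0.62)]
reagent [([145.0, 361.4], 0.53)]
beam [([247.3, 290.6], 0.75), ([243.4, 286.5], 0.23)]
top [[380.9, 0.0, 281.0], [0.0, 380.9, 207.9], [0.0, 0.0, 1.0]] [[-0.01, -0.997, 0.076, 456.002], [-1.0, 0.009, -0.017, -62.545], [0.016, -0.076, -0.997, 1268.509], [0.0, 0.0, 0.0, 1.0]]
balance [([187.4, 283.1], 0.66), ([227.0, 287.2], 0.33)]
dial_grip [([226.0, 289.3], 0.97)]
pointer_tip [([224.6, 287.3], 0.66)]
zero_mark [([194.8, 280.3], 0.85)]
sample [([191.9, 240.9], 0.76)]
bowl [([209.9, 406.5], 0.77)]
dropper [([247.8, 355.3], 0.6), ([181.2, 276.8], 0.35)]
reagent [([261.8, 150.2], 0.56)]
beam [([259.8, 151.1], 0.45)]
```

```bash
cat > h.py <<'E'
from cell import env
import cv2,numpy as np
def px2w(c,row,col,z,k=None):
    k=k or env.calibration(c);P=np.array(k['pose']);d=P[:3,:3]@np.linalg.inv(k['K'])@[col,row,1]
    return P[:3,3]+d*(z-P[2,3])/d[2]
def w2px(c,p,k=None):
    k=k or env.calibration(c);P=np.array(k['pose']);q=np.array(k['K'])@P[:3,:3].T@(np.array(p)-P[:3,3]);return q[1]/q[2],q[0]/q[2]
E
python3 - <<'E'
from h import *
for c,z in (("top",0),("scene",0)):
    for l,r,cc,z in {"top":[("dial",226,289.3,86),("zero",194.8,280.3,216),("sample",191.9,240.9,190),("bowl",209.9,406.5,40),("dropper",247.8,355.3,70),("reagent",261.8,150.2,70)],"scene":[("dial",217.8,266.9,86),("zero",243,286,216),("sample",216.8,323.8,170),("bowl",289.8,143.9,30),("dropper",232.7,186.8,60),("reagent",145,361.4,60)]}[c]:
        print(c,l,np.round(px2w(c,r,cc,z)))
a=cv2.imread('pics/top0.png')[130:290,130:440];b=cv2.imread('pics/scene0.png')[110:320,110:410]
cv2.imwrite('pics/a.png',cv2.resize(a,(775,400),interpolation=2))
cv2.imwrite('pics/b.png',cv2.resize(b,(800,560),interpolation=2))
E
```

```text
top dial [ 489. -108.   86.]
top zero [572. -79. 216.]
top sample [585.  33. 190.]
top bowl [ 539. -491.   40.]
top dropper [ 419. -315.   70.]
top reagent [383. 325.  70.]
scene dial [ 497. -102.   86.]
scene zero [ 649. -123.  216.]
scene sample [610.  16. 170.]
scene bowl [ 511. -497.   30.]
scene dropper [ 417. -327.   60.]
scene reagent [385. 317.  60.]
```

View pics/a.png

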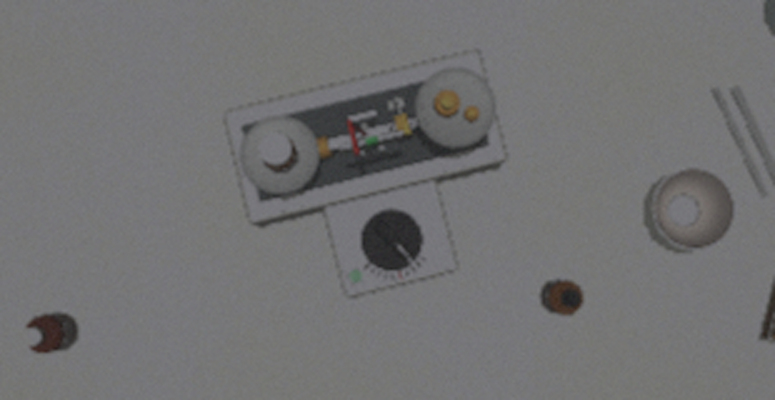

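View pics/b.png

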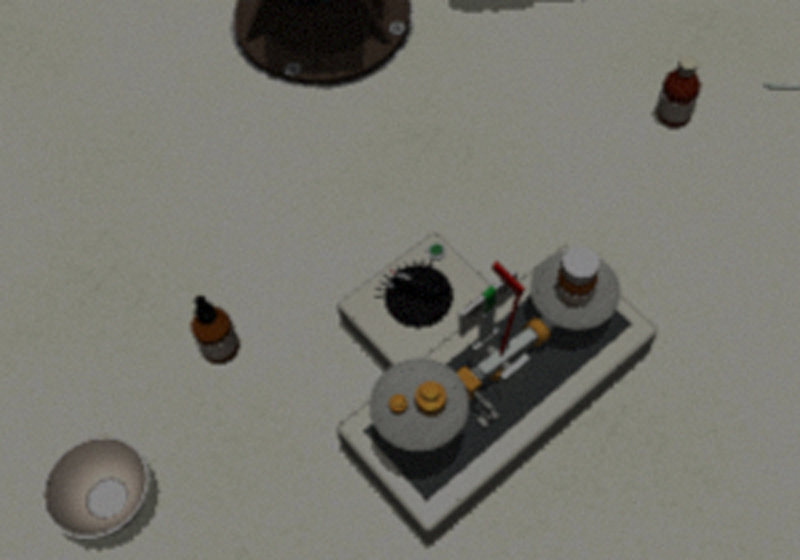

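Run:
```python
from h import *
C=[px2w("top",130+y/2.5,130+x/2.5,66) for x,y in((225,110),(482,50),(507,158),(250,222))]
A=[px2w("top",130+y/2.5,130+x/2.5,52) for x,y in((348,297),(458,268))]
print(np.round(C),np.round(A))
o=np.mean(C,0);v=(C[0]+C[3]-C[1]-C[2])[:2];yaw=np.arctan2(-v[0],v[1]);print("o",o,"yaw",yaw,np.linalg.norm(v)/2)
v=(A[0]-A[1])[:2];print("apron yaw",np.arctan2(-v[0],v[1]),np.linalg.norm(v),np.linalg.norm(np.mean(A,0)[:2]-o[:2]))
for c,box in(("top",(205,245,265,310)),("scene",(200,240,245,290))):
    g=cv2.imread(f'pics/{c}0.png',0);m=np.zeros_like(g);r0,r1,c0,c1=box
    m[r0:r1,c0:c1]=(g[r0:r1,c0:c1]<45)*255
    n,l,st,ce=cv2.connectedComponentsWithStats(m);i=1+np.argmax(st[1:,4]);print(c,st[i],ce[i])
    for z in(62,70):
        p=px2w(c,ce[i][1],ce[i][0],z);d=p-o;print(z,np.round(p,1),"in balance",np.cos(yaw)*d[0]+np.sin(yaw)*d[1],-np.sin(yaw)*d[0]+np.cos(yaw)*d[1])
```

```text
[[ 657.  110.   66.]
 [ 732. -219.   66.]
 [ 593. -248.   66.]
 [ 514.   78.   66.]] [[ 418.  -44.   52.]
 [ 454. -185.   52.]]
o [624.07908516 -69.66867498  66.        ] yaw 0.23010690750811516 336.667737059594
apron yaw 0.24576539009768683 144.92849455383202 193.360964646934
top [275 215  23  22 210] [286.6952381  224.62380952]
62 [ 494.2 -100.4   62. ] in balance -133.427058236172 -0.26195460483683064
70 [ 494.  -100.1   70. ] in balance -133.6166616868998 0.03996511441005879
scene [255 210  25  23 430] [266.74418605 220.83488372]
62 [ 494.4 -101.2   62. ] in balance -133.50401723148704 -1.1379162421694105
70 [ 498.3 -103.    70. ] in balance -130.03858908048903 -3.795471728078329
```

>>> carry_out(series=[[0.3, -0.7, 0.1, -1], [0.3, -0.7, 0.1, -1], [0.3, -0.7, 0, -1], [0.3, -0.7, 0, -1], [0.3, -0.7, 0, -1]], fingers=-1)

```text
t: 1.5
eef_pos: [276.5, 415.4, 243.6]
tcp_rot: [3.141, -0.0, 2.286]
ft_force: [-0.1, 0.3, -0.5]
opening: 0.998
grip_force: 0.0
```

>>> carry_out(series=[[0.3, -0.7, 0, -1], [0.3, -0.7, 0, -1], [0.3, -0.7, 0, -1], [0.3, -0.7, 0, -1], [0.3, -0.7, 0, -1]])

```text
t: 2.0
eef_pos: [351.6, 240.3, 243.7]
tcp_rot: [3.141, -0.0, 1.762]
ft_force: [0.5, -0.1, -1.4]
opening: 0.999
grip_force: 0.0
```

>>> carry_out(series=[[0.3, -0.7, 0, -1], [0.3, -0.7, 0, -1], [0.3, -0.7, 0, -1], [0.3, -0.7, 0, -1], [0.3, -0.7, 0, -1]])

```text
t: 2.5
eef_pos: [426.7, 65.2, 243.7]
tcp_rot: [3.141, -0.0, 1.239]
ft_force: [0.5, 0.8, -0.9]
opening: 1.002
grip_force: 0.0
```

>>> carry_out(series=[[0.27, -0.66, 0, -0.96], [0.27, -0.66, 0, -0.96], [0.27, -0.66, 0, -0.96], [0.27, -0.66, 0, -0.96], [0.27, -0.66, 0, -0.96]])

```text
t: 3.0
eef_pos: [494.1, -99.8, 243.6]
tcp_rot: [3.141, -0.0, 0.736]
ft_force: [1.3, 0.6, -0.1]
opening: 1.003
grip_force: 0.0
```

Run:
```python
from h import *
k=env.calibration("wrist");im=env.read_camera("wrist")[:,:,::-1].copy()
print(env.state()['eef_pos'],env.state()['tcp_rot'],np.round(k['pose'],2).tolist())
r=env.look_for("wrist","dial_grip");print(r)
for d in r[:1]:
    p=np.array(d['position'])*[420,560];print(p,px2w("wrist",*p,86,k))
cv2.imwrite('pics/w1.png',im)
sc=env.read_camera("scene");cv2.imwrite('pics/s1.png',sc[:,:,::-1])
cv2.imwrite('pics/s1c.png',cv2.resize(sc[190:260,240:350,::-1],(550,350),interpolation=2))
o=np.array([624,-70,0]);c,s=np.cos(.235),np.sin(.235)
for y in(-20,0,20):print("pointer",y,w2px("scene",[624-y*s,-70+y*c,234]))
```

```text
[ 496.14253355 -103.52405547  243.52630825] [ 3.13911106e+00 -2.50066847e-04  7.28416737e-01] [[0.67, -0.72, -0.17, 542.23], [-0.74, -0.65, -0.16, -55.63], [0.0, 0.23, -0.97, 394.51], [0.0, 0.0, 0.0, 1.0]]
[{'position': [0.4662, 0.4964], 'conf': 0.6}]
[195.804 277.984] [495.95194843 -90.96059519  86.        ]
pointer -20 (np.float64(227.63027339729493), np.float64(293.99205791108926))
pointer 0 (np.float64(222.86978121103166), np.float64(299.9019381571629))
pointer 20 (np.float64(218.17713258854397), np.float64(305.7275944781269))
```

View pics/w1.png

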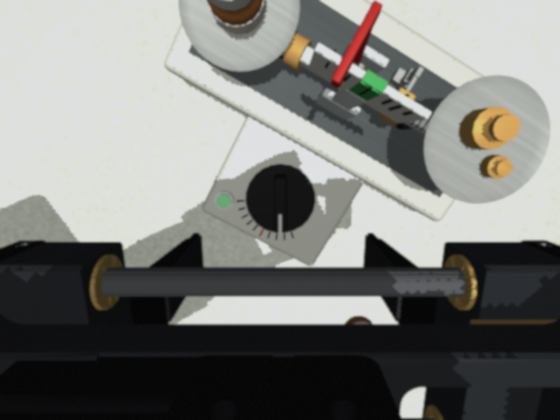

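View pics/s1c.png

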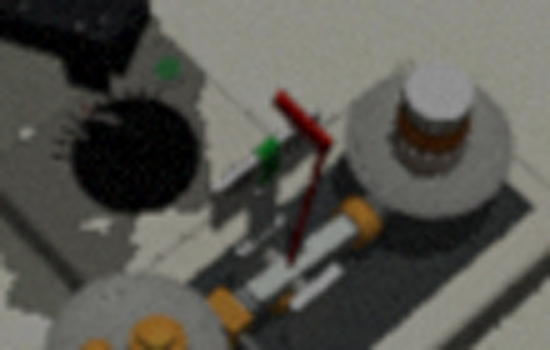

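Run:
```python
from h import *
k=env.calibration("wrist");im=cv2.imread('pics/w1.png',0)
print(env.state()['t'],env.state()['eef_pos'],env.state()['tcp_rot'])
m=np.zeros_like(im);m[155:238,235:330]=(im[155:238,235:330]<60)*255
n,l,st,ce=cv2.connectedComponentsWithStats(m);i=1+np.argmax(st[1:,4]);print(st[i],ce[i])
cx,cy=st[i][0]+st[i][2]/2,st[i][1]+st[i][3]/2
for z in(60,62,86,92):print(z,px2w("wrist",cy,cx,z,k),w2px("wrist",[495,-101,z],k))
a=px2w("wrist",213,281,92,k);b=px2w("wrist",240,281,92,k);print(a,b,np.arctan2(*(a-b)[1::-1]))
```

```text
3.15 [494.0397089  -99.75585185 243.15975258] [-3.14150601e+00  1.28996576e-04  7.37667914e-01]
[ 247  165   67   67 3449] [279.94607133 197.53580748]
60 [491.58616144 -97.92457313  60.        ] (np.float64(198.0997905135503), np.float64(284.6182013538395))
62 [491.88912462 -97.670668    62.        ] (np.float64(198.4488359109633), np.float64(284.6277513803849))
86 [495.52468275 -94.62380645  86.        ] (np.float64(202.97366863832434), np.float64(284.75155267666287))
92 [496.43357228 -93.86209106  92.        ] (np.float64(204.21164962171804), np.float64(284.78542434877676))
[ 485.67038668 -104.31633871   92.        ] [ 464.30870458 -123.71881859   92.        ] 0.7373732397411487
```

>>> carry_out(series=[[0, 0, -0.6, 0], [0, 0, -0.7, 0], [0, 0, -0.7, 0], [0, 0, -0.6, 0], [0, 0, -0.53, 0]])

```text
t: 3.65
eef_pos: [493.1, -97.2, 85.8]
tcp_rot: [-3.141, 0.0, 0.742]
ft_force: [0.6, -0.6, 0.4]
opening: 1.001
grip_force: 0.0
```

```bash
cat >> h.py <<'E'
YAW=.237;O=np.array([624.,-70])
def red(im,k,z=232):
    r0,c0=195,270
    a=im[r0:250,c0:335].astype(float);w=a[:,:,0]-np.maximum(a[:,:,1],a[:,:,2])
    w=np.clip(w-25,0,None)
    rr,cc=np.nonzero(w);w=w[rr,cc]
    q=np.array([px2w("scene",r+r0,c+c0,z,k)[:2]-O for r,c in zip(rr,cc)])
    xb=q@[np.cos(YAW),np.sin(YAW)];yb=q@[-np.sin(YAW),np.cos(YAW)]
    return xb,yb,w
E
python3 - <<'E'
from h import *
k=env.calibration("scene")
for f in("scene0","s1"):
    xb,yb,w=red(cv2.imread(f'pics/{f}.png')[:,:,::-1],k)
    for lo in range(-70,60,10):
        s=(xb>=lo)&(xb<lo+10)
        if s.any():print(f,lo,s.sum(),round(w[s].mean()),np.round(np.average(yb[s],weights=w[s]),1))
p=px2w("scene",220.6,293.8,212,k)[:2]-O;print("green",p@[np.cos(YAW),np.sin(YAW)],p@[-np.sin(YAW),np.cos(YAW)])
s=env.state();print(s['t'],s['eef_pos'],s['tcp_rot'],s['ft_force'],s['moment'])
E
```

```text
scene0 -50 1 10 21.0
scene0 -40 10 33 20.6
scene0 -30 10 33 20.2
scene0 -20 13 27 20.2
scene0 -10 13 25 20.1
scene0 0 3 2 10.5
scene0 10 5 3 -11.0
scene0 20 14 7 -62.7
scene0 30 17 10 4.0
scene0 40 12 6 4.0
s1 -50 1 14 21.0
s1 -40 10 38 20.5
s1 -30 10 38 20.1
s1 -20 14 29 20.2
s1 -10 13 30 19.9
s1 0 3 5 8.7
s1 10 5 5 -8.0
s1 20 14 9 -62.2
s1 30 20 11 4.9
s1 40 14 8 3.8
green -23.120868558679252 1.776915836579499
3.65 [493.10760361 -97.18487731  85.80194487] [-3.14105424e+00  2.67594230e-04  7.42379810e-01] [ 0.57992905 -0.58464589  0.39029724] [-0.02123109  0.13870837  0.01987827]
```

>>> carry_out(series=[[0, 0, 0, 0], [0, 0, 0, 0], [0, 0, 0, 0], [0, 0, 0, 0], [0, 0, 0, 0]], fingers=1)

```text
t: 4.15
eef_pos: [494.0, -98.3, 88.0]
tcp_rot: [3.14, -0.001, 0.741]
ft_force: [0.2, 0.3, 0.2]
opening: 0.636
grip_force: 0.0
```

```bash
cat > m.py <<'E'
from h import *
import json,os
k=env.calibration("scene");L=json.load(open('log.json')) if os.path.exists('log.json') else []
for _ in range(2):
    im=env.read_camera("scene");t=env.state()['t']-.05
    xb,yb,w=red(im,k);s=(xb>-45)&(xb<0)
    L.append([round(t,2),round(.15-np.arcsin((np.average(yb[s],weights=w[s])-.1)/134),4)])
json.dump(L,open('log.json','w'))
cv2.imwrite('pics/last.png',im[:,:,::-1])
s=env.state();print(s['t'],np.round(s['eef_pos'],1),"dial~",round(.737-s['tcp_rot'][2],3),np.round(s['ft_force'],1),np.round(s['moment'],2),round(s['opening'],3),round(s['grip_force'],1))
print(L[-6:])
A=np.array([l for l in L if l[0]>L[-1][0]-1.3])
if len(A)>3:
    p=np.polyfit(A[:,0]-A[-1,0],A[:,1],2 if len(A)>4 else 1);print("tilt,rate,acc",np.round(p[::-1]*[1,1,2][:len(p)],4))
E
python3 m.py
```

```text
4.25 [493.9 -98.3  87.6] dial~ -0.003 [0.6 0.2 0.2] [-0.12  0.11 -0.04] 0.553 0.0
[[4.15, np.float64(-0.0004)], [4.2, np.float64(-0.0004)]]
```

>>> carry_out(series=[[0, 0, 0, 0], [0, 0, 0, 0], [0, 0, 0, 0], [0, 0, 0, 0], [0, 0, 0, 0]])

```text
t: 4.75
eef_pos: [492.4, -97.2, 86.8]
tcp_rot: [-3.138, 0.001, 0.74]
ft_force: [2.8, 4.8, 8.3]
opening: 0.148
grip_force: 30.0
```

>>> carry_out(series=[[0, 0, 0, 0], [0, 0, 0, 0], [0, 0, 0, 0], [0, 0, 0, 0], [0, 0, 0, 0]])

```text
t: 5.25
eef_pos: [492.5, -97.2, 86.8]
tcp_rot: [-3.139, 0.001, 0.74]
ft_force: [-3.9, 7.1, 5.2]
opening: 0.149
grip_force: 30.0
```

```bash
python3 m.py
```

```text
5.35 [492.5 -97.2  86.8] dial~ -0.003 [-3.6  7.   3.9] [ 1.25  0.84 -0.03] 0.146 30.0
[[4.15, -0.0004], [4.2, -0.0004], [5.25, np.float64(-0.0005)], [5.3, np.float64(-0.0005)]]
tilt,rate,acc [-0.0005 -0.0001]
```

>>> carry_out(series=[[0, 0, 0, -0.2], [0, 0, 0, -0.3], [0, 0, 0, -0.3], [0, 0, 0, -0.3], [0, 0, 0, -0.3]])

```text
t: 5.85
eef_pos: [492.7, -97.4, 86.8]
tcp_rot: [-3.139, 0.001, 0.593]
ft_force: [-3.9, 5.8, 4.1]
opening: 0.146
grip_force: 30.0
```

>>> carry_out(series=[[0, 0, 0, -0.12], [0, 0, 0, -0.12], [0, 0, 0, -0.12], [0, 0, 0, -0.12], [0, 0, 0, -0.12]])

```text
t: 6.35
eef_pos: [492.7, -97.5, 86.8]
tcp_rot: [-3.139, 0.001, 0.53]
ft_force: [-3.4, 5.2, 3.1]
opening: 0.143
grip_force: 30.0
```

```bash
python3 m.py
```

```text
6.45 [492.7 -97.5  86.8] dial~ 0.207 [-2.6  5.2  3.2] [ 0.86  0.77 -0.07] 0.146 30.0
[[4.15, -0.0004], [4.2, -0.0004], [5.25, -0.0005], [5.3, -0.0005], [6.35, np.float64(-0.0004)], [6.4, np.float64(-0.0006)]]
tilt,rate,acc [-0.0005 -0.    ]
```

>>> carry_out(series=[[0, 0, 0, -0.12], [0, 0, 0, -0.12], [0, 0, 0, -0.12], [0, 0, 0, -0.12], [0, 0, 0, -0.12]])

```text
t: 6.95
eef_pos: [492.8, -97.6, 86.8]
tcp_rot: [-3.14, 0.002, 0.468]
ft_force: [-3.1, 3.9, 2.8]
opening: 0.148
grip_force: 30.0
```

>>> carry_out(series=[[0, 0, 0, -0.12], [0, 0, 0, -0.12], [0, 0, 0, -0.12], [0, 0, 0, -0.12], [0, 0, 0, -0.12]])

```text
t: 7.45
eef_pos: [492.8, -97.7, 86.8]
tcp_rot: [-3.14, 0.002, 0.405]
ft_force: [-3.0, 3.4, 2.8]
opening: 0.146
grip_force: 30.0
```

```bash
python3 m.py
```

```text
7.55 [492.8 -97.7  86.8] dial~ 0.332 [-3.9  4.   4. ] [ 0.62  0.76 -0.1 ] 0.147 30.0
[[5.25, -0.0005], [5.3, -0.0005], [6.35, -0.0004], [6.4, -0.0006], [7.45, np.float64(0.0078)], [7.5, np.float64(0.0098)]]
tilt,rate,acc [0.009  0.0085]
```

>>> carry_out(series=[[0, 0, 0, 0], [0, 0, 0, 0], [0, 0, 0, 0], [0, 0, 0, 0], [0, 0, 0, 0]])

```text
t: 8.05
eef_pos: [492.8, -97.7, 86.8]
tcp_rot: [-3.14, 0.002, 0.405]
ft_force: [-3.1, 3.3, 3.4]
opening: 0.145
grip_force: 30.0
```

```bash
cat > f.py <<'E'
import json,sys,numpy as np
from scipy.optimize import least_squares
# dial history: (t, dial) breakpoints, future plans may be passed as "t:d t:d"
D=json.load(open('dial.json'))
L=np.array([l for l in json.load(open('log.json')) if l[0]>6.2])
def sim(p,D,T,dt=.01):
    b,kap,lag=p;ts=np.arange(6.2,T+dt,dt);d=np.interp(ts-lag,*np.array(D).T);th=v=0.;o=[]
    for x in d:
        o.append((th,v));a=.81*(x-b)-kap*(th-.15)-.054*v
        v+=a*dt;th+=v*dt
        if th<0:th=v=0.
    return ts,np.array(o)
def res(p):
    ts,o=sim(p,D,L[-1,0]+.05);return np.r_[(np.interp(L[:,0],ts,o[:,0])-L[:,1]-.0004)/.0006,(p[1]-.375)/.12,(p[2]-.05)/.05]
p=least_squares(res,[.3,.375,.05],diff_step=1e-3).x
print("b,kappa,lag",np.round(p,4),"res",np.round(res(p)[-8:-2],1))
tn=D[-1][0];plans=sys.argv[1:] or [""]
ts,o=sim(p,D,tn);print("now",tn,D[-1][1],np.round(o[-1],4))
for pl in plans:
    X=D+[[tn+float(a),float(c)] for a,c in (s.split(":") for s in pl.split())]
    ts,o=sim(p,X,tn+8);print(pl,[tuple(np.round(o[np.searchsorted(ts,tn+q)],3)) for q in(.5,1,1.5,2,3,4,6,8)])
E
cat > dial.json <<'E'
[[5.35,0],[5.85,0.1466],[6.35,0.2094],[6.45,0.2094],[6.95,0.2723],[7.45,0.3351],[8.15,0.3351]]
E
python3 m.py; python3 f.py "" "0.5:0.3" "0.5:0.25" "0.5:.2" "0.5:.2 1.5:.2 2:.3"
```

```text
8.15 [492.8 -97.7  86.8] dial~ 0.332 [-3.   4.4  3. ] [ 0.63  0.73 -0.06] 0.145 30.0
[[6.35, -0.0004], [6.4, -0.0006], [7.45, 0.0078], [7.5, 0.0098], [8.05, np.float64(0.0351)], [8.1, np.float64(0.0383)]]
tilt,rate,acc [0.0379 0.0465]
b,kappa,lag [ 0.3332  0.469  -0.0589] res [ 0.   0.3 -1.3 -2.1  0.5  0.7]
now 8.15 0.3351 [0.0425 0.0693]
 [(np.float64(0.083), np.float64(0.089)), (np.float64(0.131), np.float64(0.097)), (np.float64(0.179), np.float64(0.095)), (np.float64(0.223), np.float64(0.081)), (np.float64(0.28), np.float64(0.03)), (np.float64(0.279), np.float64(-0.032)), (np.float64(0.138), np.float64(-0.085)), (np.float64(0.035), np.float64(-0.004))]
0.5:0.3 [(np.float64(0.082), np.float64(0.08)), (np.float64(0.121), np.float64(0.076)), (np.float64(0.156), np.float64(0.063)), (np.float64(0.183), np.float64(0.044)), (np.float64(0.202), np.float64(-0.006)), (np.float64(0.172), np.float64(-0.051)), (np.float64(0.041), np.float64(-0.059)), (np.float64(0.02), np.float64(0.038))]
0.5:0.25 [(np.float64(0.079), np.float64(0.068)), (np.float64(0.108), np.float64(0.046)), (np.float64(0.12
[... 181 characters left out ...]
4)), (np.float64(0.011), np.float64(0.002))]
0.5:.2 [(np.float64(0.077), np.float64(0.055)), (np.float64(0.094), np.float64(0.015)), (np.float64(0.092), np.float64(-0.026)), (np.float64(0.069), np.float64(-0.062)), (np.float64(0.0), np.float64(0.0)), (np.float64(0.0), np.float64(0.0)), (np.float64(0.0), np.float64(0.0)), (np.float64(0.0), np.float64(0.0))]
0.5:.2 1.5:.2 2:.3 [(np.float64(0.077), np.float64(0.055)), (np.float64(0.094), np.float64(0.015)), (np.float64(0.092), np.float64(-0.025)), (np.float64(0.074), np.float64(-0.038)), (np.float64(0.044), np.float64(-0.02)), (np.float64(0.037), np.float64(0.006)), (np.float64(0.088), np.float64(0.036)), (np.float64(0.141), np.float64(0.008))]
```

>>> carry_out(series=[[0, 0, 0, 0.12], [0, 0, 0, 0.12], [0, 0, 0, 0.12], [0, 0, 0, 0.12], [0, 0, 0, 0.12]])

```text
t: 8.65
eef_pos: [492.8, -97.6, 86.9]
tcp_rot: [-3.14, 0.001, 0.468]
ft_force: [-3.0, 4.7, 3.5]
opening: 0.145
grip_force: 30.0
```

```bash
cat > dial.json <<'E'
[[5.35,0],[5.85,0.1466],[6.35,0.2094],[6.45,0.2094],[6.95,0.2723],[7.45,0.3351],[8.15,0.3351],[8.65,0.2723],[8.75,0.2723]]
E
python3 m.py; python3 f.py "" "0.5:0.25" "0.5:0.23" "0.5:.25 0.6:.25 1.1:.27"
```

```text
8.75 [492.8 -97.6  86.8] dial~ 0.269 [-3.5  4.7  3.3] [0.74 0.8  0.06] 0.146 30.0
[[7.45, 0.0078], [7.5, 0.0098], [8.05, 0.0351], [8.1, 0.0383], [8.65, np.float64(0.0697)], [8.7, np.float64(0.0718)]]
tilt,rate,acc [0.0723 0.0621 0.0168]
b,kappa,lag [ 0.3837  0.6899 -0.1698] res [ 0.2 -0.6 -0.5 -1.   0.1  0.8]
now 8.75 0.2723 [0.0751 0.0476]
 [(np.float64(0.093), np.float64(0.023)), (np.float64(0.098), np.float64(-0.004)), (np.float64(0.09), np.float64(-0.029)), (np.float64(0.07), np.float64(-0.049)), (np.float64(0.011), np.float64(-0.062)), (np.float64(0.004), np.float64(0.01)), (np.float64(0.031), np.float64(0.011)), (np.float64(0.031), np.float64(-0.011))]
0.5:0.25 [(np.float64(0.092), np.float64(0.016)), (np.float64(0.091), np.float64(-0.018)), (np.float64(0.074), np.float64(-0.049)), (np.float64(0.043), np.float64(-0.07)), (np.float64(0.0), np.float64(0.0)), (np.float64(0.0), np.float64(0.0)), (np.float64(0.0), np.float64(0.0)), (np.float64(0.0), np.float64(0.0))]
0.5:0.23 [(np.float64(0.09), np.float64(0.009)), (np.float64(0.084), np.float64(-0.031)), (np.float64(0.059), np.float64(-0.066)), (np.float64(0.02), np.float64(-0.088)), (np.float64(0.0), np.float64(0.0)), (np.float64(0.0), np.float64(0.0)), (np.float64(0.0), np.float64(0.0)), (np.float64(0.0), np.float64(0.0))]
0.5:.25 0.6:.25 1.1:.27 [(np.float64(0.092), np.float64(0.016)), (np.float64(0.092), np.float64(-0.013)), (np.float64(0.079), np.float64(-0.037)), (np.float64(0.056), np.float64(-0.053)), (np.float64(0.0), np.float64(0.0)), (np.float64(0.006), np.float64(0.01)), (np.float64(0.029), np.float64(0.007)), (np.float64(0.024), np.float64(-0.01))]
```

```bash
sed -i 's/b,kap,lag=p/b,kap,g=p;lag=.0/; s/a=.81\*/a=.81*g*/; s/(p\[2\]-.05)\/.05/(p[2]-1)\/.1/; s/\[.3,.375,.05\],/[.3,.375,1],bounds=([.2,.15,.5],[.5,.6,2]),/' f.py
sed -i 's/print(pl,\[tuple.*/print(pl,*["%.3f\/%.3f"%tuple(o[np.searchsorted(ts,tn+q)]) for q in(.5,1,1.5,2,3,4,6,8)])/' f.py
python3 f.py "" "0.5:0.29" "0.5:0.31"
```

```text
b,kappa,lag [0.4031 0.6    0.5726] res [ 2.   1.1 -2.1 -2.9  0.3  1.9]
now 8.75 0.2723 [0.0763 0.0592]
 0.103/0.045 0.121/0.025 0.128/0.002 0.123/-0.021 0.083/-0.053 0.027/-0.054 0.027/0.033 0.088/0.016
0.5:0.29 0.104/0.047 0.123/0.031 0.133/0.010 0.133/-0.011 0.103/-0.045 0.052/-0.052 0.005/0.019 0.083/0.042
0.5:0.31 0.104/0.050 0.126/0.037 0.140/0.020 0.145/-0.000 0.126/-0.035 0.081/-0.049 0.018/-0.002 0.073/0.044
```

>>> carry_out(series=[[0, 0, 0, -0.05], [0, 0, 0, -0.05], [0, 0, 0, -0.05], [0, 0, 0, -0.05], [0, 0, 0, -0.05]])

```text
t: 9.25
eef_pos: [492.8, -97.6, 86.9]
tcp_rot: [-3.14, 0.001, 0.442]
ft_force: [-3.8, 5.1, 4.0]
opening: 0.14
grip_force: 30.0
```

```bash
sed -i 's/.0006,/.0015,/' f.py
cat > dial.json <<'E'
[[5.35,0],[5.85,0.1466],[6.35,0.2094],[6.45,0.2094],[6.95,0.2723],[7.45,0.3351],[8.15,0.3351],[8.65,0.2723],[8.75,0.2723],[9.25,0.2985],[9.35,0.2985]]
E
python3 m.py; python3 f.py "" "0.5:0.28" "0.5:0.32" "0.5:.34"
```

```text
9.35 [492.8 -97.6  86.9] dial~ 0.295 [-4.3  4.6  2.9] [ 0.71  0.82 -0.  ] 0.143 30.0
[[8.05, 0.0351], [8.1, 0.0383], [8.65, 0.0697], [8.7, 0.0718], [9.25, np.float64(0.0841)], [9.3, np.float64(0.0842)]]
tilt,rate,acc [ 0.0843  0.0038 -0.0572]
b,kappa,lag [0.4299 0.6    0.5   ] res [-3.3 -3.8 -5.1 -4.7  4.7  6.1]
now 9.35 0.2985 [0.0958 0.0407]
 0.113/0.026 0.122/0.009 0.122/-0.009 0.113/-0.026 0.075/-0.045 0.032/-0.037 0.014/0.022 0.085/0.034
0.5:0.28 0.113/0.025 0.120/0.004 0.116/-0.017 0.103/-0.035 0.057/-0.052 0.009/-0.039 0.037/0.035 0.091/0.008
0.5:0.32 0.113/0.029 0.124/0.015 0.128/-0.001 0.124/-0.016 0.097/-0.036 0.059/-0.035 0.032/0.012 0.089/0.032
0.5:.34 0.114/0.031 0.127/0.021 0.134/0.008 0.134/-0.006 0.116/-0.028 0.084/-0.033 0.049/0.004 0.092/0.030
```

```bash
cat > g.py <<'E'
import json,sys,numpy as np
from scipy.optimize import least_squares
D=json.load(open('dial.json'))
L=np.array([l for l in json.load(open('log.json')) if l[0]>6.2])
# b,kappa,gain,lag,damp,backlash
P0=np.array([.32,.375,.81,0,.054,0.]);S={'lag':[.2,.12,.04,.2,.01,.0005],'damp':[.2,.12,.04,.03,1,.0005],'gain':[.2,.12,.6,.03,.01,.0005],'back':[.2,.12,.04,.03,.01,.05],'all':[.2,.12,.1,.1,.3,.02]}
def sim(p,D,T,dt=.01):
    b,kap,g,lag,c,bl=p;ts=np.arange(5.3,T+dt,dt);d=np.interp(ts-lag,*np.array(D).T);th=v=0.;o=[];e=0.
    for x in d:
        e=min(max(e,x-abs(bl)),x+abs(bl))
        o.append((th,v));a=g*(e-b)-kap*(th-.15)-c*v
        v+=a*dt;th+=v*dt
        if th<0:th=v=0.
    return ts,np.array(o)
def fit(m):
    s=np.array(S[m])
    def res(p):
        ts,o=sim(p,D,L[-1,0]+.05);return np.r_[(np.interp(L[:,0],ts,o[:,0])-L[:,1]-.0004)/.0012,(p-P0)/s]
    r=least_squares(res,P0,diff_step=1e-3,x_scale=s);return r.x,r.cost,res(r.x)[:len(L)]
if __name__=="__main__":
    tn=D[-1][0]
    for m in (['lag','damp','gain','back','all'] if len(sys.argv)<2 or sys.argv[1]=='cmp' else [sys.argv[1]]):
        p,c,r=fit(m);print(m,np.round(p,3),round(c,1),np.round(r[-8:],1))
        ts,o=sim(p,D,tn);print(" now",tn,D[-1][1],np.round(o[-1],4))
        for pl in sys.argv[2:]:
            X=D+[[tn+float(a),float(q)] for a,q in (s.split(":") for s in pl.split())]
            ts,o=sim(p,X,tn+8);print(" ",pl,*["%.3f/%.3f"%tuple(o[np.searchsorted(ts,tn+q)]) for q in(.5,1,1.5,2,3,4,6,8)])
E
python3 g.py cmp "0.5:0.2985" "0.5:.34"
```

```text
lag [ 0.411  0.853  0.849 -0.222  0.055  0.   ] 15.0 [ 0.9  0.6  0.8  0.5 -1.9 -2.   0.8  1.4]
 now 9.35 0.2985 [0.0869 0.0135]
  0.5:0.2985 0.088/-0.008 0.079/-0.027 0.062/-0.040 0.040/-0.045 0.002/-0.026 0.013/0.026 0.070/0.014 0.045/-0.031
  0.5:.34 0.092/0.008 0.095/0.001 0.094/-0.005 0.090/-0.010 0.078/-0.013 0.068/-0.006 0.077/0.012 0.092/-0.001
damp [ 0.366  0.78   0.852 -0.019  0.829 -0.   ] 14.7 [ 1.2  0.9  0.6  0.1 -2.2 -2.2  0.9  1.7]
 now 9.35 0.2985 [0.0875 0.018 ]
  0.5:0.2985 0.094/0.007 0.095/-0.001 0.093/-0.006 0.089/-0.009 0.080/-0.008 0.075/-0.003 0.074/0.002 0.077/0.001
  0.5:.34 0.095/0.015 0.104/0.017 0.112/0.016 0.119/0.012 0.127/0.004 0.128/-0.002 0.123/-0.002 0.121/0.000
gain [ 0.476  1.127  0.708 -0.075  0.057 -0.   ] 26.7 [ 0.5  0.1 -0.1 -0.4 -1.4 -1.3  1.   1.4]
 now 9.35 0.2985 [0.0867 0.0072]
  0.5:0.2985 0.083/-0.020 0.068/-0.040 0.045/-0.049 0.021/-0.045 0.004/0.017 0.035/0.039 0.070/-0.017 0.011/-0.018
  0.5:.34 0.085/-0.011 0.077/-0.020 0.066/-0.023 0.055/-0.020 0.044/-0.001 0.054/0.019 0.084/-0.000 0.055/-0.016
back [ 0.331  0.377  0.81  -0.     0.054 -0.   ] 268.1 [ -4.   -4.8  -9.7 -10.3  -9.   -8.1   7.5   9.7]
 now 9.35 0.2985 [0.0988 0.0525]
  0.5:0.2985 0.124/0.045 0.144/0.034 0.157/0.020 0.164/0.005 0.153/-0.025 0.117/-0.044 0.030/-0.032 0.015/0.019
  0.5:.34 0.125/0.054 0.154/0.058 0.183/0.057 0.210/0.050 0.248/0.025 0.257/-0.007 0.190/-0.050 0.104/-0.025
all [ 0.335  0.475  0.807 -0.153  0.568  0.   ] 26.5 [ 1.   0.6 -0.4 -0.9 -3.7 -3.7  2.3  3.4]
 now 9.35 0.2985 [0.0902 0.0287]
  0.5:0.2985 0.103/0.020 0.110/0.011 0.114/0.004 0.114/-0.003 0.107/-0.009 0.097/-0.010 0.084/-0.003 0.084/0.002
  0.5:.34 0.105/0.032 0.122/0.033 0.138/0.031 0.152/0.026 0.172/0.013 0.179/0.001 0.168/-0.008 0.156/-0.003
```

>>> carry_out(series=[[0, 0, 0, -0.08], [0, 0, 0, -0.08], [0, 0, 0, -0.08], [0, 0, 0, -0.08], [0, 0, 0, -0.08]])

```text
t: 9.85
eef_pos: [492.8, -97.7, 86.9]
tcp_rot: [-3.14, 0.002, 0.4]
ft_force: [-3.7, 3.5, 3.0]
opening: 0.148
grip_force: 30.0
```

```bash
cat > add.py <<'E'
import json,sys
D=json.load(open('dial.json'))
D+=[[round(D[-1][0]+.5,2),float(sys.argv[1])],[round(D[-1][0]+.6,2),float(sys.argv[1])]];json.dump(D,open('dial.json','w'))
E
python3 add.py .3404; python3 m.py; python3 g.py cmp "0.5:.3404"
```

```text
9.95 [492.8 -97.7  86.8] dial~ 0.337 [-3.6  3.5  3.2] [ 0.59  0.76 -0.  ] 0.144 30.0
[[8.65, 0.0697], [8.7, 0.0718], [9.25, 0.0841], [9.3, 0.0842], [9.85, np.float64(0.0747)], [9.9, np.float64(0.0738)]]
tilt,rate,acc [ 0.0734 -0.0373 -0.0644]
lag [ 0.473  1.273  0.838 -0.087  0.052 -0.   ] 31.9 [ 0.7  0.5 -0.3 -0.4 -1.1 -1.2  1.2  1.1]
 now 9.95 0.3404 [ 0.0745 -0.0215]Traceback (most recent call last):
  File "g.py", line 27, in <module>
    ts,o=sim(p,X,tn+8);print(" ",pl,*["%.3f/%.3f"%tuple(o[np.searchsorted(ts,tn+q)]) for q in(.5,1,1.5,2,3,4,6,8)])
                                                        ~^^^^^^^^^^^^^^^^^^^^^^^^^^
IndexError: index 1266 is out of bounds for axis 0 with size 1266
```

```bash
sed -i 's/tn+8)/tn+8.1)/' g.py; for m in lag gain damp; do python3 g.py $m "0.5:.40" "0.5:.43" "0.5:.46"; done
```

```text
lag [ 0.473  1.273  0.838 -0.087  0.052 -0.   ] 31.9 [ 0.7  0.5 -0.3 -0.4 -1.1 -1.2  1.2  1.1]
 now 9.95 0.3404 [ 0.0745 -0.0215]
  0.5:.40 0.066/-0.009 0.067/0.014 0.080/0.032 0.098/0.040 0.131/0.020 0.130/-0.022 0.071/-0.010 0.113/0.032
  0.5:.43 0.067/-0.000 0.076/0.032 0.098/0.054 0.127/0.058 0.169/0.018 0.156/-0.040 0.075/-0.004 0.146/0.041
  0.5:.46 0.069/0.008 0.084/0.049 0.116/0.075 0.155/0.077 0.207/0.017 0.183/-0.058 0.079/0.001 0.179/0.051
gain [ 0.474  1.316  0.859 -0.056  0.055 -0.   ] 34.1 [ 0.1 -0.1 -0.2 -0.1 -0.6 -0.6  1.   0.8]
 now 9.95 0.3404 [ 0.0739 -0.0239]
  0.5:.40 0.064/-0.011 0.064/0.014 0.077/0.034 0.097/0.043 0.133/0.021 0.131/-0.024 0.069/-0.009 0.116/0.032
  0.5:.43 0.065/-0.004 0.072/0.031 0.095/0.055 0.125/0.061 0.170/0.020 0.156/-0.042 0.073/-0.002 0.149/0.040
  0.5:.46 0.067/0.004 0.080/0.049 0.113/0.077 0.153/0.080 0.207/0.018 0.182/-0.061 0.077/0.005 0.183/0.048
damp [ 0.482  1.324  0.82  -0.041  0.089  0.   ] 34.2 [ 0.3  0.1 -0.3 -0.3 -0.7 -0.7  1.1  0.9]
 now 9.95 0.3404 [ 0.0741 -0.0235]
  0.5:.40 0.064/-0.012 0.064/0.012 0.075/0.031 0.094/0.040 0.127/0.020 0.126/-0.021 0.071/-0.008 0.111/0.027
  0.5:.43 0.065/-0.005 0.071/0.028 0.092/0.051 0.120/0.057 0.162/0.019 0.151/-0.038 0.076/-0.002 0.141/0.034
  0.5:.46 0.066/0.002 0.078/0.044 0.108/0.071 0.146/0.074 0.197/0.018 0.175/-0.054 0.082/0.004 0.171/0.041
```

>>> carry_out(series=[[0, 0, 0, -0.19], [0, 0, 0, -0.19], [0, 0, 0, -0.19], [0, 0, 0, -0.19], [0, 0, 0, -0.19]])

```text
t: 10.45
eef_pos: [492.9, -97.9, 86.8]
tcp_rot: [-3.14, 0.002, 0.299]
ft_force: [-3.7, 2.5, 3.0]
opening: 0.143
grip_force: 30.0
```

```bash
python3 add.py .4399; python3 m.py;for m in lag damp; do python3 g.py $m "0.5:.44" "0.5:.46" "0.5:.42"; done
```

```text
10.55 [492.9 -97.9  86.8] dial~ 0.438 [-3.8  3.3  3.7] [ 0.52  0.94 -0.04] 0.145 30.0
[[9.25, 0.0841], [9.3, 0.0842], [9.85, 0.0747], [9.9, 0.0738], [10.45, np.float64(0.0603)], [10.5, np.float64(0.0599)]]
tilt,rate,acc [ 0.0594 -0.0273 -0.0117]
lag [ 0.496  1.373  0.796 -0.026  0.051 -0.   ] 35.8 [-0.1  0.  -0.4 -0.5  0.2 -0.2  0.6  0.6]
 now 10.55 0.4399 [ 0.0609 -0.0021]
  0.5:.44 0.070/0.035 0.094/0.059 0.126/0.063 0.154/0.046 0.167/-0.021 0.121/-0.060 0.081/0.038 0.164/0.004
  0.5:.46 0.071/0.040 0.099/0.070 0.137/0.076 0.171/0.057 0.190/-0.023 0.136/-0.072 0.084/0.043 0.184/0.007
  0.5:.42 0.069/0.031 0.090/0.049 0.115/0.050 0.137/0.035 0.145/-0.020 0.106/-0.048 0.078/0.033 0.143/0.001
damp [ 0.497  1.357  0.794 -0.044 -0.015 -0.   ] 35.5 [-0.2 -0.1 -0.2 -0.2  0.4  0.1  0.3  0.3]
 now 10.55 0.4399 [ 0.0604 -0.0037]
  0.5:.44 0.068/0.034 0.093/0.059 0.125/0.066 0.155/0.050 0.171/-0.020 0.122/-0.067 0.071/0.042 0.176/0.010
  0.5:.46 0.069/0.038 0.097/0.070 0.136/0.079 0.172/0.062 0.195/-0.022 0.136/-0.080 0.072/0.048 0.199/0.015
  0.5:.42 0.068/0.029 0.088/0.049 0.114/0.052 0.137/0.039 0.148/-0.019 0.107/-0.054 0.070/0.036 0.152/0.006
```

>>> carry_out(series=[[0, 0, 0, 0.03], [0, 0, 0, 0.03], [0, 0, 0, 0.03], [0, 0, 0, 0.03], [0, 0, 0, 0.03]])

```text
t: 11.05
eef_pos: [492.9, -97.8, 86.8]
tcp_rot: [-3.14, 0.002, 0.316]
ft_force: [-4.0, 3.4, 3.8]
opening: 0.144
grip_force: 30.0
```

```bash
python3 add.py .4242; python3 m.py;for m in lag ; do python3 g.py $m "0.5:.4242" "0.5:.44" "0.5:.4242 1:.4242 1.5:.496" "0.5:.4242 1.5:.4242 2:.496"; done
```

```text
11.15 [492.9 -97.8  86.8] dial~ 0.421 [-4.6  3.5  4.1] [ 0.55  0.88 -0.05] 0.146 30.0
[[9.85, 0.0747], [9.9, 0.0738], [10.45, 0.0603], [10.5, 0.0599], [11.05, np.float64(0.0651)], [11.1, np.float64(0.0671)]]
tilt,rate,acc [0.0668 0.0281 0.0558]
lag [ 0.505  1.381  0.764 -0.012  0.051  0.   ] 36.7 [-0.2 -0.3  0.4  0.1  0.1  0.   0.6  0.1]
 now 11.15 0.4242 [0.0692 0.0327]
  0.5:.4242 0.091/0.050 0.117/0.050 0.138/0.033 0.148/0.006 0.127/-0.043 0.081/-0.038 0.100/0.045 0.136/-0.026
  0.5:.44 0.092/0.053 0.120/0.058 0.146/0.043 0.161/0.015 0.144/-0.044 0.092/-0.047 0.102/0.050 0.151/-0.024
  0.5:.4242 1:.4242 1.5:.496 0.091/0.050 0.117/0.050 0.141/0.047 0.164/0.041 0.184/-0.005 0.157/-0.043 0.113/0.020 0.178/0.012
  0.5:.4242 1.5:.4242 2:.496 0.091/0.050 0.117/0.050 0.138/0.033 0.151/0.020 0.163/0.001 0.153/-0.018 0.130/0.006 0.159/0.008
```

>>> carry_out(series=[[0, 0, 0, 0], [0, 0, 0, 0], [0, 0, 0, 0], [0, 0, 0, 0], [0, 0, 0, 0]])

```text
t: 11.65
eef_pos: [492.9, -97.8, 86.8]
tcp_rot: [-3.14, 0.002, 0.316]
ft_force: [-4.0, 2.4, 3.4]
opening: 0.146
grip_force: 30.0
```

```bash
python3 add.py .4242; python3 m.py
```

```text
11.75 [492.9 -97.8  86.8] dial~ 0.421 [-3.9  3.6  4. ] [0.61 0.93 0.  ] 0.143 30.0
[[10.45, 0.0603], [10.5, 0.0599], [11.05, 0.0651], [11.1, 0.0671], [11.65, np.float64(0.0888)], [11.7, np.float64(0.0913)]]
tilt,rate,acc [0.0914 0.0561 0.0498]
```

>>> carry_out(series=[[0, 0, 0, 0], [0, 0, 0, 0], [0, 0, 0, 0], [0, 0, 0, 0], [0, 0, 0, 0]])

```text
t: 12.25
eef_pos: [492.9, -97.9, 86.9]
tcp_rot: [-3.14, 0.002, 0.316]
ft_force: [-4.1, 3.5, 3.7]
opening: 0.15
grip_force: 30.0
```

```bash
python3 add.py .4242; python3 m.py;for m in lag damp; do python3 g.py $m "0.5:.4242" "0.5:.4242 .6:.4242 .7:.505" "0.4:.4242 .5:.505" "0.2:.4242 .5:.505"  "0.3:.4242 .5:.46"; done
```

```text
12.35 [492.9 -97.8  86.8] dial~ 0.421 [-4.8  2.9  3.3] [ 0.53  1.   -0.03] 0.145 30.0
[[11.05, 0.0651], [11.1, 0.0671], [11.65, 0.0888], [11.7, 0.0913], [12.25, np.float64(0.123)], [12.3, np.float64(0.1272)]]
tilt,rate,acc [0.1268 0.0685 0.031 ]
lag [ 5.020e-01  1.396e+00  7.820e-01 -1.000e-03  4.900e-02 -0.000e+00] 41.6 [-0.3 -0.5  0.1 -0.3  1.5  1.6 -0.3 -1.7]
 now 12.35 0.4242 [0.1279 0.0474]
  0.5:.4242 0.147/0.024 0.151/-0.007 0.140/-0.034 0.119/-0.050 0.073/-0.031 0.070/0.025 0.145/0.012 0.088/-0.038
  0.5:.4242 .6:.4242 .7:.505 0.147/0.024 0.155/0.015 0.161/0.010 0.164/0.002 0.158/-0.013 0.144/-0.011 0.150/0.014 0.160/-0.008
  0.4:.4242 .5:.505 0.147/0.028 0.160/0.026 0.171/0.015 0.175/-0.000 0.160/-0.024 0.136/-0.018 0.152/0.025 0.165/-0.017
  0.2:.4242 .5:.505 0.148/0.034 0.164/0.030 0.176/0.016 0.179/-0.002 0.160/-0.030 0.132/-0.020 0.153/0.030 0.167/-0.022
  0.3:.4242 .5:.46 0.147/0.027 0.156/0.009 0.155/-0.012 0.144/-0.028 0.112/-0.029 0.099/0.005 0.148/0.018 0.122/-0.030
damp [ 0.5    1.344  0.786 -0.065 -0.087  0.   ] 37.8 [-0.1 -0.2 -0.1 -0.6  0.8  0.9  0.2 -1.1]
 now 12.35 0.4242 [0.129  0.0523]
  0.5:.4242 0.151/0.030 0.158/-0.003 0.148/-0.036 0.123/-0.059 0.063/-0.047 0.051/0.025 0.165/0.033 0.082/-0.078
  0.5:.4242 .6:.4242 .7:.505 0.151/0.030 0.163/0.023 0.173/0.014 0.176/-0.001 0.161/-0.026 0.134/-0.021 0.153/0.032 0.175/-0.023
  0.4:.4242 .5:.505 0.151/0.038 0.170/0.034 0.183/0.019 0.188/-0.003 0.164/-0.040 0.124/-0.030 0.154/0.048 0.185/-0.035
  0.2:.4242 .5:.505 0.152/0.044 0.174/0.039 0.189/0.021 0.193/-0.005 0.164/-0.047 0.118/-0.034 0.156/0.056 0.189/-0.043
  0.3:.4242 .5:.46 0.151/0.035 0.164/0.015 0.165/-0.011 0.153/-0.035 0.108/-0.045 0.082/-0.000 0.161/0.041 0.129/-0.061
```

```bash
cat > q.py <<'E'
import json,sys,numpy as np
from scipy.optimize import least_squares
D=json.load(open('dial.json'));L=np.array(json.load(open('log.json')));T0=float(sys.argv[1]);L=L[L[:,0]>=T0-1e-6]
def sim(p,D,T,dt=.01):
    b,kap,g,lag,th,v=p;ts=np.arange(T0,T+dt,dt);d=np.interp(ts-lag,*np.array(D).T);o=[]
    for x in d:
        o.append((th,v));v+=(g*(x-b)-kap*(th-.15)-.054*v)*dt;th+=v*dt
    return ts,np.array(o)
P0=np.array([.4,.375,.81,0.02,L[0,1],0]);S=np.array([.3,.15,.05,.03,.003,.2])
def res(p):
    ts,o=sim(p,D,L[-1,0]+.05);return np.r_[(np.interp(L[:,0],ts,o[:,0])-L[:,1])/.001,(p-P0)/S]
r=least_squares(res,P0,diff_step=1e-3,x_scale=S);p=r.x;J=np.linalg.inv(r.jac.T@r.jac)
print("b,kap,g,lag",np.round(p[:4],3),"sd",np.round(np.sqrt(np.diag(J))[:2],3),"res",np.round(res(p)[:len(L)],1))
tn=D[-1][0];ts,o=sim(p,D,tn);print(" now",tn,D[-1][1],np.round(o[-1],4))
for pl in sys.argv[2:]:
    X=D+[[tn+float(a),float(q)] for a,q in (s.split(":") for s in pl.split())]
    ts,o=sim(p,X,tn+8.1);print(" ",pl,*["%.3f/%.3f"%tuple(o[np.searchsorted(ts,tn+q)]) for q in(.5,1,1.5,2,3,4,6,8)])
E
python3 q.py 8.65 "0.5:.36" "0.5:.33" "0.5:.3"; python3 q.py 9.25 "0.5:.36" "0.5:.33" "0.5:.3"
```

```text
b,kap,g,lag [ 0.421  0.592  0.817 -0.013] sd [0.011 0.117] res [ 0.2  0.3 -0.7 -0.8  0.5  0.2  0.8  0.6  0.  -0.7 -0.7 -0.6  0.9  0. ]
 now 12.35 0.4242 [0.1306 0.0674]
  0.5:.36 0.163/0.054 0.181/0.021 0.183/-0.015 0.167/-0.047 0.097/-0.085 0.014/-0.074 -0.030/0.037 0.105/0.069
  0.5:.33 0.162/0.047 0.174/0.003 0.165/-0.040 0.135/-0.076 0.037/-0.110 -0.063/-0.081 -0.082/0.063 0.095/0.077
  0.5:.3 0.161/0.041 0.167/-0.014 0.147/-0.065 0.103/-0.106 -0.024/-0.135 -0.141/-0.088 -0.134/0.089 0.085/0.085
b,kap,g,lag [ 0.418  0.554  0.773 -0.011] sd [0.012 0.121] res [-0.1 -0.4  0.2 -0.1  0.7  0.6  0.1 -0.7 -0.7 -0.6  0.9  0.1]
 now 12.35 0.4242 [0.1307 0.068 ]
  0.5:.36 0.164/0.056 0.184/0.026 0.189/-0.007 0.177/-0.039 0.115/-0.080 0.032/-0.078 -0.033/0.022 0.087/0.073
  0.5:.33 0.163/0.050 0.178/0.009 0.172/-0.031 0.147/-0.067 0.056/-0.105 -0.045/-0.087 -0.091/0.047 0.074/0.085
  0.5:.3 0.162/0.044 0.171/-0.007 0.155/-0.056 0.116/-0.096 -0.003/-0.131 -0.121/-0.096 -0.148/0.071 0.061/0.097
```

>>> carry_out(series=[[0, 0, 0, 0.45], [0, 0, 0, 0.45], [0, 0, 0, 0], [0, 0, 0, 0], [0, 0, 0, 0]])

```text
t: 12.85
eef_pos: [492.8, -97.7, 86.8]
tcp_rot: [-3.14, 0.002, 0.41]
ft_force: [-4.5, 4.0, 3.0]
opening: 0.141
grip_force: 30.0
```

```bash
python3 - <<'E'
import json
D=json.load(open('dial.json'));D+=[[12.55,.33],[12.95,.33]];json.dump(D,open('dial.json','w'))
E
python3 m.py; python3 q.py 8.65 "0.5:.33" "0.3:.33 .5:.42" "0.2:.42" "0.2:.4 0.5:.4 .8:.42" "0.2:.4"
```

```text
12.95 [492.8 -97.7  86.8] dial~ 0.327 [-3.8  4.7  4.1] [0.77 0.97 0.03] 0.143 30.0
[[11.65, 0.0888], [11.7, 0.0913], [12.25, 0.123], [12.3, 0.1272], [12.85, np.float64(0.1518)], [12.9, np.float64(0.1532)]]
tilt,rate,acc [ 0.1535  0.0388 -0.0212]
b,kap,g,lag [ 0.441  0.782  0.816 -0.028] sd [0.006 0.072] res [ 0.1  0.2 -0.5 -0.6  0.5  0.1  0.5  0.3  0.2 -0.5 -0.1 -0.1  0.2 -0.9
  0.5  0.2]
 now 12.95 0.33 [0.1542 0.0151]
  0.5:.33 0.149/-0.032 0.123/-0.071 0.080/-0.096 0.030/-0.102 -0.055/-0.058 -0.072/0.025 0.078/0.082 0.114/-0.053
  0.3:.33 .5:.42 0.150/-0.023 0.137/-0.028 0.123/-0.028 0.110/-0.023 0.097/-0.001 0.107/0.020 0.153/0.013 0.138/-0.023
  0.2:.42 0.156/-0.002 0.153/-0.012 0.145/-0.020 0.134/-0.023 0.112/-0.018 0.103/0.000 0.133/0.021 0.150/-0.008
  0.2:.4 0.5:.4 .8:.42 0.155/-0.008 0.148/-0.019 0.137/-0.024 0.124/-0.024 0.105/-0.012 0.104/0.008 0.141/0.019 0.146/-0.014
  0.2:.4 0.155/-0.009 0.146/-0.025 0.130/-0.037 0.111/-0.041 0.075/-0.027 0.064/0.006 0.121/0.034 0.142/-0.018
```

>>> carry_out(series=[[0, 0, 0, -0.5], [0, 0, 0, -0.5], [0, 0, 0, 0], [0, 0, 0, 0], [0, 0, 0, 0]])

```text
t: 13.45
eef_pos: [492.9, -97.9, 86.8]
tcp_rot: [-3.14, 0.002, 0.305]
ft_force: [-4.2, 3.3, 4.1]
opening: 0.146
grip_force: 30.0
```

```bash
python3 - <<'E'
import json
D=json.load(open('dial.json'));D+=[[13.15,.4347],[13.55,.4347]];json.dump(D,open('dial.json','w'))
E
python3 m.py; python3 q.py 8.65 "0.5:.4347" "0.2:.42" "0.2:.45"
```

```text
13.55 [492.9 -97.8  86.8] dial~ 0.432 [-3.8  3.1  3.7] [ 0.5   0.9  -0.06] 0.146 30.0
[[12.25, 0.123], [12.3, 0.1272], [12.85, 0.1518], [12.9, 0.1532], [13.45, np.float64(0.1569)], [13.5, np.float64(0.1569)]]
tilt,rate,acc [ 0.1566 -0.0135 -0.064 ]
b,kap,g,lag [ 0.442  0.799  0.815 -0.024] sd [0.003 0.031] res [ 0.1  0.2 -0.5 -0.6  0.5  0.1  0.4  0.3  0.1 -0.5 -0.1 -0.   0.3 -0.8
  0.4  0.1  0.   0.1]
 now 13.55 0.4347 [0.157  0.0009]
  0.5:.4347 0.156/-0.005 0.152/-0.010 0.147/-0.012 0.141/-0.012 0.131/-0.006 0.130/0.004 0.149/0.009 0.151/-0.008
  0.2:.42 0.155/-0.010 0.147/-0.019 0.136/-0.024 0.124/-0.025 0.104/-0.012 0.102/0.009 0.141/0.019 0.144/-0.015
  0.2:.45 0.157/0.000 0.157/0.001 0.158/0.001 0.158/0.001 0.159/0.000 0.159/-0.000 0.158/-0.001 0.157/0.000
```

>>> carry_out(series=[[0, 0, 0, -0.05], [0, 0, 0, -0.05], [0, 0, 0, 0], [0, 0, 0, 0], [0, 0, 0, 0]])

```text
t: 14.05
eef_pos: [492.9, -97.9, 86.8]
tcp_rot: [-3.14, 0.002, 0.295]
ft_force: [-5.6, 2.8, 3.7]
opening: 0.148
grip_force: 30.0
```

>>> carry_out(series=[[0, 0, 0, 0], [0, 0, 0, 0], [0, 0, 0, 0], [0, 0, 0, 0], [0, 0, 0, 0]])

```text
t: 14.55
eef_pos: [492.9, -97.9, 86.9]
tcp_rot: [-3.14, 0.002, 0.295]
ft_force: [-4.5, 3.1, 3.7]
opening: 0.146
grip_force: 30.0
```

```bash
python3 - <<'E'
import json
D=json.load(open('dial.json'));D+=[[13.75,.4452],[14.65,.4452]];json.dump(D,open('dial.json','w'))
E
python3 m.py; python3 q.py 8.65 "0.5:.4452"; python3 q.py 10.45 "0.5:.4452"; python3 -c "
import cv2
a=cv2.imread('pics/last.png')[190:260,240:350];cv2.imwrite('pics/l1.png',cv2.resize(a,(550,350),interpolation=2))"
```

```text
14.65 [492.9 -97.9  86.8] dial~ 0.442 [-4.   2.9  3.9] [ 0.5   0.89 -0.03] 0.147 30.0
[[12.85, 0.1518], [12.9, 0.1532], [13.45, 0.1569], [13.5, 0.1569], [14.55, np.float64(0.1587)], [14.6, np.float64(0.1591)]]
tilt,rate,acc [0.1589 0.0018]
b,kap,g,lag [ 0.44   0.774  0.825 -0.038] sd [0.001 0.008] res [-0.   0.1 -0.4 -0.5  0.5  0.   0.4  0.3  0.2 -0.5 -0.1 -0.   0.3 -0.8
  0.2 -0.2  0.3  0.5  0.1 -0.3]
 now 14.65 0.4452 [ 0.1588 -0.0002]
  0.5:.4452 0.158/-0.001 0.158/-0.002 0.156/-0.003 0.155/-0.003 0.153/-0.001 0.153/0.001 0.157/0.002 0.157/-0.002
b,kap,g,lag [0.438 0.714 0.843 0.003] sd [0.002 0.031] res [-0.3 -0.3  0.6  0.   0.3  0.4 -0.1 -1.3  0.3 -0.   0.1  0.2  0.1 -0.2]
 now 14.65 0.4452 [0.159  0.0017]
  0.5:.4452 0.160/0.001 0.160/0.001 0.161/0.000 0.161/-0.000 0.160/-0.001 0.158/-0.001 0.157/0.001 0.160/0.001
```

View pics/l1.png

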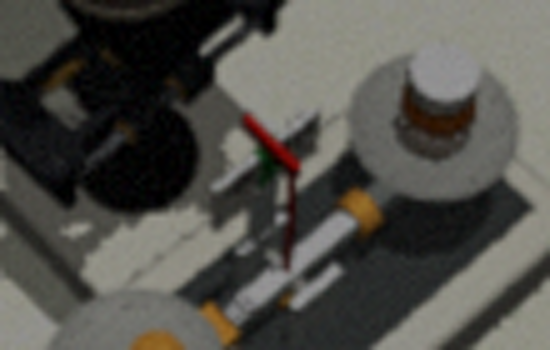

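>>> carry_out(series=[[0, 0, 0, 0.05], [0, 0, 0, 0], [0, 0, 0, 0], [0, 0, 0, 0], [0, 0, 0, 0]])

```text
t: 15.15
eef_pos: [492.9, -97.9, 86.9]
tcp_rot: [-3.14, 0.002, 0.3]
ft_force: [-5.1, 3.0, 3.5]
opening: 0.149
grip_force: 30.0
```

>>> carry_out(series=[[0, 0, 0, 0], [0, 0, 0, 0], [0, 0, 0, 0], [0, 0, 0, 0], [0, 0, 0, 0]])

```text
t: 15.65
eef_pos: [492.9, -97.9, 86.8]
tcp_rot: [-3.14, 0.002, 0.3]
ft_force: [-4.1, 2.6, 3.9]
opening: 0.141
grip_force: 30.0
```

>>> carry_out(series=[[0, 0, 0, 0], [0, 0, 0, 0], [0, 0, 0, 0], [0, 0, 0, 0], [0, 0, 0, 0]])

```text
t: 16.15
eef_pos: [492.9, -97.9, 86.9]
tcp_rot: [-3.14, 0.002, 0.3]
ft_force: [-3.6, 2.6, 3.3]
opening: 0.148
grip_force: 30.0
```

```bash
python3 - <<'E'
import json
D=json.load(open('dial.json'));D+=[[14.75,.44],[16.25,.44]];json.dump(D,open('dial.json','w'))
E
python3 m.py; python3 q.py 10.45 "0.5:.44"
```

```text
16.25 [492.9 -97.9  86.8] dial~ 0.437 [-4.7  2.8  4.1] [ 0.5   0.94 -0.05] 0.145 30.0
[[13.45, 0.1569], [13.5, 0.1569], [14.55, 0.1587], [14.6, 0.1591], [16.15, np.float64(0.1594)], [16.2, np.float64(0.1595)]]
b,kap,g,lag [0.436 0.699 0.866 0.009] sd [0.    0.022] res [-0.3 -0.3  0.7  0.1  0.4  0.4 -0.1 -1.3  0.3  0.1 -0.1  0.   0.3  0.
  0.  -0.2]
 now 16.25 0.44 [ 0.1591 -0.0032]
  0.5:.44 0.157/-0.004 0.155/-0.005 0.152/-0.004 0.151/-0.003 0.149/0.000 0.151/0.003 0.159/0.002 0.157/-0.004
```

>>> carry_out(series=[[0, 0, 0, 0], [0, 0, 0, 0], [0, 0, 0, 0], [0, 0, 0, 0], [0, 0, 0, 0]], fingers=-0.2)

```text
t: 16.75
eef_pos: [493.8, -98.3, 87.0]
tcp_rot: [3.141, -0.0, 0.3]
ft_force: [-0.5, -0.4, -0.2]
opening: 0.51
grip_force: 0.0
```

>>> carry_out(series=[[0, 0, 0, 0], [0, 0, 0, 0], [0, 0, 0, 0], [0, 0, 0, 0], [0, 0, 0, 0]])

```text
t: 17.25
eef_pos: [493.7, -98.3, 87.0]
tcp_rot: [3.141, -0.0, 0.301]
ft_force: [0.5, -0.1, 0.2]
opening: 0.602
grip_force: 0.0
```

```bash
python3 m.py
```

```text
17.35 [493.7 -98.2  87. ] dial~ 0.436 [0.1 0.4 0.3] [-0.14  0.16  0.01] 0.595 0.0
[[14.55, 0.1587], [14.6, 0.1591], [16.15, 0.1594], [16.2, 0.1595], [17.25, np.float64(0.1566)], [17.3, np.float64(0.1563)]]
tilt,rate,acc [ 0.1564 -0.0027]
```

>>> carry_out(series=[[0, 0, 0.2, 0], [0, 0, 0.4, 0], [0, 0, 0.4, 0], [0, 0, 0.3, 0], [0, 0, 0, 0]])

```text
t: 17.85
eef_pos: [494.5, -98.5, 154.2]
tcp_rot: [3.139, -0.003, 0.301]
ft_force: [-0.6, 0.3, -0.4]
opening: 0.596
grip_force: 0.0
```

>>> carry_out(series=[[0, 0, 0, 0], [0, 0, 0, 0], [0, 0, 0, 0], [0, 0, 0, 0], [0, 0, 0, 0]])

```text
t: 18.35
eef_pos: [493.6, -98.2, 151.6]
tcp_rot: [-3.141, 0.001, 0.301]
ft_force: [0.3, -0.8, 0.3]
opening: 0.6
grip_force: 0.0
```

>>> carry_out(series=[[0, 0, 0, 0], [0, 0, 0, 0], [0, 0, 0, 0], [0, 0, 0, 0], [0, 0, 0, 0]])

```text
t: 18.85
eef_pos: [493.7, -98.2, 152.0]
tcp_rot: [3.141, -0.0, 0.301]
ft_force: [-0.4, 0.1, 0.2]
opening: 0.6
grip_force: 0.0
```

```bash
python3 m.py
```

```text
18.95 [493.7 -98.3 152. ] dial~ 0.437 [-0.9 -0.  -0.1] [-0.03  0.2   0.02] 0.602 0.0
[[16.15, 0.1594], [16.2, 0.1595], [17.25, 0.1566], [17.3, 0.1563], [18.85, np.float64(0.1458)], [18.9, np.float64(0.1456)]]
```

>>> carry_out(series=[[0, 0, 0, 0], [0, 0, 0, 0], [0, 0, 0, 0], [0, 0, 0, 0], [0, 0, 0, 0]])

```text
t: 19.45
eef_pos: [493.7, -98.3, 152.0]
tcp_rot: [3.142, 0.0, 0.301]
ft_force: [-0.2, 0.6, 0.4]
opening: 0.598
grip_force: 0.0
```

>>> carry_out(series=[[0, 0, 0, 0], [0, 0, 0, 0], [0, 0, 0, 0], [0, 0, 0, 0], [0, 0, 0, 0]])

```text
t: 19.95
eef_pos: [493.7, -98.3, 152.0]
tcp_rot: [3.142, 0.0, 0.301]
ft_force: [-0.3, -0.8, 0.2]
opening: 0.604
grip_force: 0.0
```

```bash
python3 m.py
```

```text
20.05 [493.7 -98.3 152. ] dial~ 0.436 [ 0.2 -0.2 -0.3] [-0.04  0.2   0.02] 0.601 0.0
[[17.25, 0.1566], [17.3, 0.1563], [18.85, 0.1458], [18.9, 0.1456], [19.95, np.float64(0.143)], [20.0, np.float64(0.1432)]]
tilt,rate,acc [ 0.143  -0.0024]
```

Tilt is 0.143 with almost no motion, and it has been in the green zone since about 11.9 s (over 8 s).

```bash
python3 -c "
from cell import env
print(env.job_done())"
```

```text
the job is handed in; nothing more can be done
None
```

I handed the job in at about 20 s with the dial let go near 0.44 rad. The pointer measured 0.143 rad (level is 0.15), was practically at rest and had been in the green zone for about 8 s; the hand-in returned no verdict, and I did not re-measure the bowl and bottles.

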